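Build up a gear stack on the assembly mandrel

TASK

Build up the gear stack on the post of the round-footed mandrel: first the flanged hub with its flange down, then the larger of the two ball bearings, then the plain spacer sleeve, and the toothed gear last, each lying flat on the one below. Leave the small bearing and the two aluminium cups standing where they are.

Things in the scene. Friction and masses are not known exactly. Their poses are not given: they have to be found in the camera images.
- mandrel: Assembly mandrel, fixed to the worktop: a round dark steel foot 72 mm in diameter and 10 mm high (three small flat screw heads in its rim) with an upright bright steel post 14 mm in diameter in the middle. The post ends 60 mm above the worktop; its top 8 mm taper to 6 mm diameter as a lead-in. Origin: centre of the underside, on the worktop; z up along the post. It stands in a different place in each start.
- seat (a point): Point on the mandrel's axis on the top face of its foot, 10 mm above the worktop: where the underside of the first part comes to rest. z up.
- hub: Flanged hub, aluminium, 16 mm high in all: a flange 54 mm in diameter and 6 mm thick at the bottom (six small dark holes in it) and above it a collar 38 mm in diameter and 10 mm high. Through-bore 20 mm in diameter, so it drops loosely over the 14 mm post. Lies flat on the worktop at the start. Origin: centre of its underside; z up. It lies flange down, as it must go on.
- bearing: Large ball bearing: plain steel ring 52 mm in outer diameter and 12 mm thick, with a dark shield between bright outer and inner races. Through-bore 20 mm in diameter, so it drops loosely over the 14 mm post. Lies flat on the worktop at the start. Origin: centre of its underside; z up.
- sleeve: Spacer sleeve: plain steel tube 30 mm in outer diameter and 16 mm high, wall 5 mm. Through-bore 20 mm in diameter, so it drops loosely over the 14 mm post. Lies flat on the worktop at the start. Origin: centre of its underside; z up.
- gear: Spur gear, steel, 20 teeth, 47 mm over the teeth, 12 mm thick. Through-bore 20 mm in diameter, so it drops loosely over the 14 mm post. Lies flat on the worktop at the start. Origin: centre of its underside; z up. Take it anywhere across the teeth.
- small_bearing: Small ball bearing, same look as the large one but 36 mm in outer diameter, 10 mm thick, bore 12 mm: too small for the post and not part of this job; leave it where it lies. Origin: centre of its underside.
- cup_a: Turned aluminium cup, 36 mm in diameter at its flange, 43 mm high, standing upright; not part of this job. Origin: centre of its underside.
- cup_b: A second turned aluminium cup like the first, 36 mm in diameter, 43 mm high, standing upright; not part of this job. Origin: centre of its underside.

How it is judged (in metres and radians):
On the way, in this order (a step that is already met when the one before it is completed fails the run):
1. the flanged hub sits on the foot of the mandrel, flange down (horizontal distance between hub and seat below 0.008 m and z of hub in the frame of seat between -0.004 and 0.004 m and angle between hub's own z axis and vertical below 0.12 rad and linear speed of hub below 0.02 m/s), for 0.2 s.
2. the large bearing sits on the hub (horizontal distance between bearing and seat below 0.008 m and z of bearing in the frame of seat between 0.012 and 0.02 m and angle between bearing's own z axis and vertical below 0.12 rad and linear speed of bearing below 0.02 m/s), for 0.2 s.
3. the spacer sleeve sits on the large bearing (horizontal distance between sleeve and seat below 0.008 m and z of sleeve in the frame of seat between 0.024 and 0.032 m and angle between sleeve's own z axis and vertical below 0.12 rad and linear speed of sleeve below 0.02 m/s), for 0.2 s.
4. the gear sits on the sleeve (horizontal distance between gear and seat below 0.008 m and z of gear in the frame of seat between 0.04 and 0.048 m and angle between gear's own z axis and vertical below 0.12 rad and linear speed of gear below 0.02 m/s), for 0.2 s.
At the end, for the whole second after the job is handed in: From the foot upward: flanged hub (flange down), large bearing, spacer sleeve, gear, all on the mandrel's post, each within 8 mm of the post's axis, within 4 mm of its height in the stack (undersides 0, 16, 28 and 44 mm above the seat), level within 0.12 rad, released and at rest (all of step 1 and all of step 2 and all of step 3 and all of step 4 and contact force between the fingers and hub below 0.05 N and contact force between the fingers and bearing below 0.05 N and contact force between the fingers and sleeve below 0.05 N and contact force between the fingers and gear below 0.05 N); the robot touches nothing.
It fails at once if the small bearing is shifted by more than 30 mm or knocked over (distance of small_bearing from where it was at the start of the episode above 0.03 m or angle between small_bearing's own z axis and vertical above 0.5 rad).
It fails at once if one aluminium cup is shifted by more than 30 mm or knocked over (distance of cup_a from where it was at the start of the episode above 0.03 m or angle between cup_a's own z axis and vertical above 0.5 rad).
It fails at once if the other aluminium cup is shifted by more than 30 mm or knocked over (distance of cup_b from where it was at the start of the episode above 0.03 m or angle between cup_b's own z axis and vertical above 0.5 rad).
It also fails if it takes over 88 s, if anything falls off the work surface, if the arm or the gripper's body presses on something with over 40 N, if the wrist force passes 120 N, or if a joint passes its speed limit or range.

ROBOT

A 6-joint arm with a two-finger parallel gripper is mounted at the origin on a cart in front of the work surface, level with it; the furniture and walls round the work are solid. World frame = base frame: x ahead of the robot, y to its left, z up, the work surface at z = 0. Lengths are in mm, angles in rad, forces in N, time in s.
With the tool pointing down it reaches from about 350 to 925 mm from the base axis. Payload 6.4 kg.
Tool frame: the origin (TCP) lies at the very end of the fingers, on their centre line; the grasp point (between the pads) lies 19 mm behind it; z points along the fingers, y is the direction in which the jaws open and shut (so a half turn about z gives the same grasp; the last joint's range is limited). The gripper opens to 94 mm and grips with 3 to 60 N. Pads are 16 mm wide; open, the fingers measure 119 mm over their backs; the gripper's body (75 mm by 177 mm) begins 78 mm behind the grasp point.
Start: joints at [0.973, 0.245, 1.558, -0, 1.339, -0.174], TCP at [267.296, 592.509, 205.455] pointing down, gripper open.
Joint ranges: [-3.13, 3.13], [-1.02, 2.26], [0.13, 2.54], [-0.95, 4.09], [0.21, 2.88], [-2.74, 2.74]. Speed limits (rad/s): [2.57, 2.57, 3.14, 3.14, 3.14, 3.14].

INTERFACE

Orientations are given as a rotation vector (axis times angle).
In Python, from bench import manip, cams, order gives the robot as it stands.
- The arm moves only by the shell command python3 -m creep 'ROWS' [FORCE]. ROWS is JSON, one flat list of numbers, 5 for each row, row after row: the shift along the tool's x, y, z in mm, then the turn about the tool's z in rad, then the gripper command: -1 is fully open, 1 is shut, values between are in proportion. In form: [dx, dy, dz, roll, hand, dx, dy, dz, roll, hand, ...]. A call has 1 to 12 rows; each row shifts and turns the pose as measured when the row begins, along the tool's axes as they then stand; what a row does not reach is not made up. A row lasts 1/12 s, in which the tool goes at most 41.7 mm and 7.16 degrees, less where a joint would pass 70% of its speed; a pose out of reach is approached as far as the arm can. A call with a gripper value outside its range is refused whole. The fingers move at their own pace and stop on an object; FORCE is the grip in N (left out, the last holds). Time passes only in rows, so rows that do not move let the fingers close. It gives the time, the measured TCP pose, the force and the opening at its end, in the units of the state.
- manip.state(): the state, without advancing time (a new reading comes with each control period).
- cams.grab_frame(name): name is "scene" or "top" or "wrist"; returns the picture (480x640x3 uint8, red, green, blue); there is no depth.
- cams.get_calibration(name): a dict with "mtx" (3x3 intrinsics, pixels), "T" (4x4, takes a point from camera to world coordinates). Camera axes: x right, y down, z forward; pixel columns grow to the right and rows downward; lengths in mm; the calibration is good to about 2 mm. A picture is of the moment at which its call begins: read the wrist's pose just before it. get_calibration takes no time and is no camera call; for the wrist camera it gives the pose at the moment of the call.
- order.job_done(): hands the job in, once; it reports no verdict.
The state is a dict: "time": time; "q": joint angles; "joint_velocities": joint speeds; "joint_torque": joint torques, N m; "tcp_pos": TCP position; "orientation": TCP orientation; "contact_force": force on the tool from outside, world axes, zero at the start; "torque": the same for the moment, N m; "finger_gap": finger opening in mm.
Only numpy, scipy, OpenCV 4.12 (cv2) and the standard library are available. Lean on these libraries where they do the work, as an engineer would, in place of code of your own. Each camera call takes 0.05 s, during which the arm holds its last target. There are 200 camera calls.

## Working session

There is one attempt and no reset: what is moved stays moved. The work goes in short steps, Python scripts to look and compute and a shell command to move; the robot and the scene stay as the last step left them, time stands still between calls to the robot, and variables do not carry over. Pictures are saved under pics/ and viewed, about 12 in all and at most 16, crops included, and the job is handed in when it is done.

```bash
mkdir -p pics; ls; python3 - <<'E'
from bench import manip,cams
import cv2,numpy as np
s=manip.state();print(s['time'],s['tcp_pos'],s['orientation'],s['finger_gap'])
for n in("top","scene"):
    c=cams.get_calibration(n);print(n,np.round(c['mtx'],1).tolist(),np.round(c['T'],3).tolist())
    cv2.imwrite(f'pics/{n}1.png',cams.grab_frame(n)[:,:,::-1])
E
```

```text
pics
0.0 [266.9575551  591.99072323 204.36285405] [-6.60600318e-01 -3.07064123e+00  2.80372120e-03] 94.04617629588172
top [[457.0, 0.0, 316.4], [0.0, 457.0, 242.9], [0.0, 0.0, 1.0]] [[-0.02, -0.985, 0.172, 373.853], [-1.0, 0.02, -0.004, 191.159], [0.001, -0.173, -0.985, 882.733], [0.0, 0.0, 0.0, 1.0]]
scene [[575.5, 0.0, 316.5], [0.0, 575.5, 233.0], [0.0, 0.0, 1.0]] [[-0.398, -0.528, 0.75, -127.845], [-0.917, 0.214, -0.336, 486.369], [0.017, -0.822, -0.569, 543.76], [0.0, 0.0, 0.0, 1.0]]
```

View pics/top1.png

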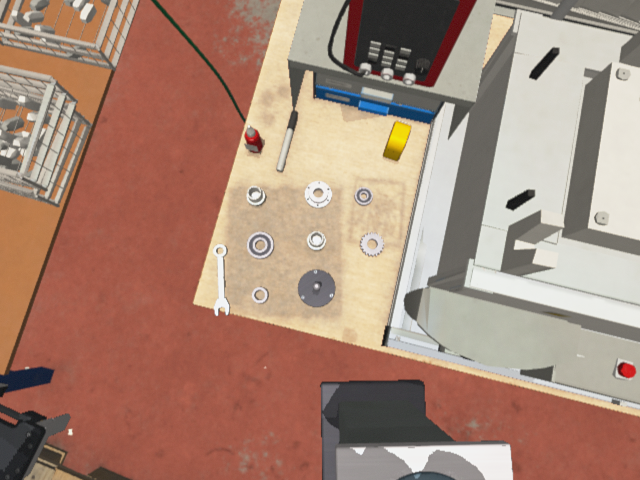

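View pics/scene1.png

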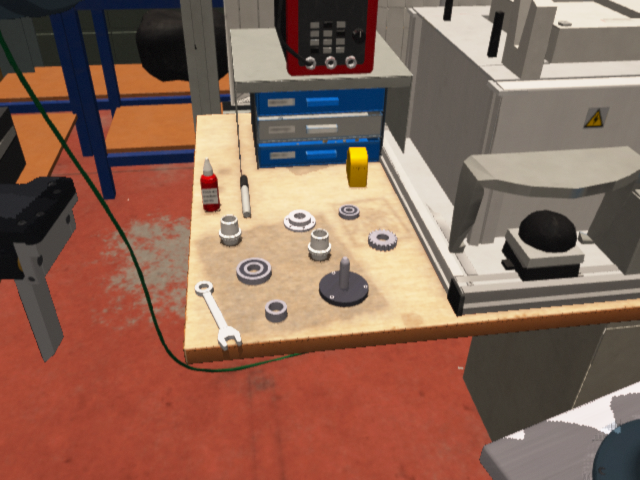

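The top view shows the hub at (318,194), small bearing (363,196), cups (256,195) and (316,240), large bearing (260,245), gear (372,244), sleeve (260,295) and mandrel (317,288). Next is a zoomed crop to get better pixel positions.

```bash
python3 - <<'E'
import cv2
i=cv2.imread('pics/top1.png')[175:325,220:420]
cv2.imwrite('pics/crop1.png',cv2.resize(i,None,fx=4,fy=4,interpolation=cv2.INTER_CUBIC))
E
cat > h.py <<'E'
from bench import manip,cams
import cv2,numpy as np
from scipy.spatial.transform import Rotation as R
def ray(n,uv,z,c=None):
    c=c or cams.get_calibration(n);K,T=np.array(c['mtx']),np.array(c['T'])
    d=T[:3,:3]@np.linalg.solve(K,[uv[0],uv[1],1]);o=T[:3,3]
    return (o+d*(z-o[2])/d[2])
def tool(target):  # world offset -> tool axes
    s=manip.state();return R.from_rotvec(s['orientation']).inv().apply(np.array(target)-s['tcp_pos'])
E
```

```text
(no output)
```

View pics/crop1.png

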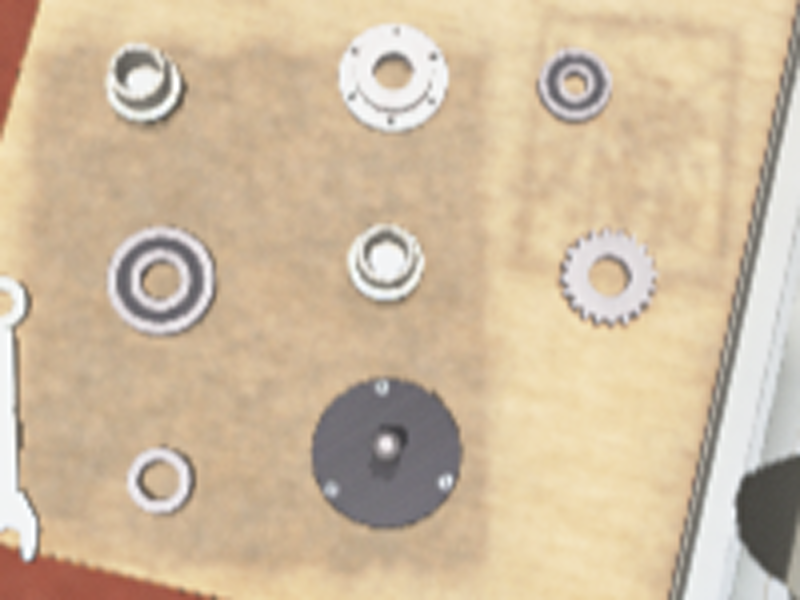

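The crop shows (crop px): hub flange centre (393,78), large bearing (161,281), sleeve (160,480), gear (608,278), mandrel foot (387,453), post tip (387,445), small bearing (575,86), and cups (145,85) and (386,263).

```bash
python3 - <<'E'
from h import *
for n,u,v,z in [("hub",393,78,6),("bearing",161,281,12),("sleeve",160,480,16),("gear",608,278,12),("foot",387,453,10),("tip",387,445,60),("small",575,86,10),("cupa",145,86,6),("cupb",386,263,6)]:
    p=ray("top",(220+(u-1.5)/4,175+(v-1.5)/4),z); print(n,np.round(p,1))
s=manip.state();print(np.round(R.from_rotvec(s['orientation']).as_matrix(),3).tolist())
c=cams.get_calibration("wrist");M=R.from_rotvec(s['orientation']).as_matrix();T=np.array(c['T'])
print(np.round(c['mtx'],1).tolist(),"cam in tool",np.round(M.T@(T[:3,3]-s['tcp_pos']),1),np.round(M.T@T[:3,:3],3).tolist())
E
```

```text
hub [625.6 182.6   6. ]
bearing [524.7 296.8  12. ]
sleeve [428.7 296.7  16. ]
gear [521.8  80.8  12. ]
foot [439.7 189.3  10. ]
tip [439.5 189.4  60. ]
small [618.6  92.9  10. ]
cupa [624.  305.6   6. ]
cupb [532.4 187.9   6. ]
[[-0.912, 0.411, -0.001], [0.411, 0.912, -0.001], [0.0, -0.002, -1.0]]
[[362.5, 0.0, 324.6], [0.0, 362.5, 236.5], [0.0, 0.0, 1.0]] cam in tool [ 6.640e+01  1.000e-01 -1.796e+02] [[-0.001, -0.973, -0.231], [1.0, -0.001, -0.001], [0.0, -0.231, 0.973]]
```

```bash
python3 -m creep '[0,0,0,0.115,-0.4,0,0,0,0.115,-0.4,0,0,0,0.115,-0.4,0,0,0,0.115,-0.4,0,0,0,0.115,-0.4,0,0,0,0.115,-0.4,0,0,0,0.115,-0.4,0,0,0,0.115,-0.4,0,0,0,0.115,-0.4,0,0,0,0.115,-0.4]' 25; python3 -m creep '[-27,25,0,0,-0.4,-27,25,0,0,-0.4,-27,25,0,0,-0.4,-27,25,0,0,-0.4,-27,25,0,0,-0.4,-27,25,0,0,-0.4,-27,25,0,0,-0.4,-27,25,0,0,-0.4,-27,25,0,0,-0.4,-27,25,0,0,-0.4,-27,25,0,0,-0.4,-27,25,0,0,-0.4]'; python3 -c "
from h import *
print(tool([625.6,182.6,60]),manip.state()['q'],manip.state()['contact_force'])"
```

```text
time: 0.93
tcp_pos: [264.8, 588.8, 197.6]
orientation: [2.283, 2.154, -0.021]
contact_force: [-0.6, 0.1, -0.7]
finger_gap: 66.0
time: 1.93
tcp_pos: [548.5, 235.8, 192.7]
orientation: [-2.276, -2.165, 0.035]
contact_force: [0.8, 0.9, 0.1]
finger_gap: 65.7
[-47.19375097  81.7205518  132.24325227] [ 0.22154897  0.14797937  1.69375835 -0.01142242  1.31896342  0.27428577] [0.77766052 0.86828294 0.0776399 ]
```

```bash
python3 -m creep '[-16,27,30,-0.05,-0.4,-16,27,30,0,-0.4,-15,27,30,0,-0.4,0,0,0,0,-0.4,0,0,0,0,-0.4]'; python3 - <<'E'
from h import *
print(tool([625.6,182.6,60]))
cv2.imwrite('pics/w1.png',cams.grab_frame('wrist')[:,:,::-1])
c=cams.get_calibration('wrist');K,T=np.array(c['mtx']),np.linalg.inv(c['T'])
for p in ([625.6,182.6,6],[625.6,182.6,16]):
    q=K@(T@[*p,1])[:3];print(q[:2]/q[2])
E
```

```text
time: 2.35
tcp_pos: [629.7, 179.5, 103.6]
orientation: [2.229, 2.213, -0.033]
contact_force: [-0.5, -0.3, 0.2]
finger_gap: 66.0
[ 3.69650908 -3.4729269  43.57982286]
[322.63375171 231.78558264]
[322.35764102 234.87505892]
```

View pics/w1.png

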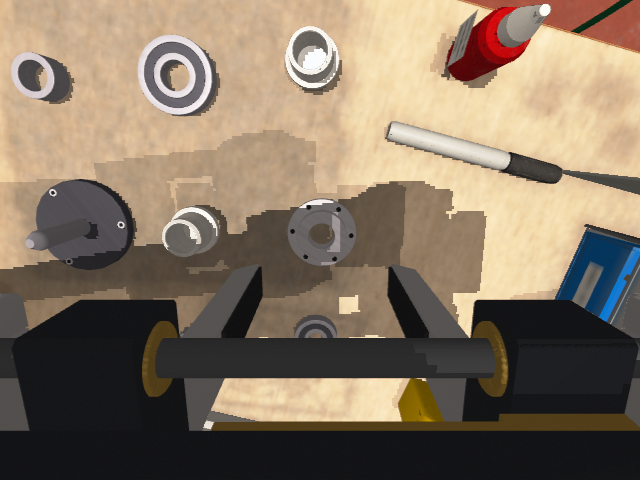

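The wrist view has the hub flange at (322,231), which matches the predicted (322.6,231.8), so the top estimates hold. I'm descending to grip the collar.

```bash
python3 -m creep '[2,-2,25,0,-0.4,2,-2,25,0,-0.4,0,0,25,0,-0.4,0,0,10,0,-0.4,0,0,0,0,-0.4]'; python3 -c "
from h import *
print(tool([625.6,182.6,8]))"
```

```text
time: 2.82
tcp_pos: [625.1, 186.9, 23.8]
orientation: [2.219, 2.214, -0.019]
contact_force: [0.1, 1.2, -1.1]
finger_gap: 66.1
[-4.06414134  0.5273431  15.88054279]
```

```bash
python3 -m creep '[-4,0,8,0,-0.4,0,0,7,0,-0.4,0,0,0,0,-0.4]'; python3 -c "
from h import *
print(tool([625.6,182.6,8]))"
```

```text
time: 3.07
tcp_pos: [626.7, 184.2, 12.5]
orientation: [2.213, 2.214, -0.011]
contact_force: [-0.1, -0.0, -0.0]
finger_gap: 65.6
[-1.56697816 -1.16031502  4.56587495]
```

```bash
python3 -m creep '[-1.5,-1,4,0,-0.4,0,0,0,0,0.3,0,0,0,0,0.3,0,0,0,0,0.3,0,0,0,0,0.3,0,0,0,0,0.3,0,0,0,0,0.3,0,0,0,0,0.3]'
```

```text
time: 3.73
tcp_pos: [628.4, 182.7, 12.1]
orientation: [2.211, 2.211, -0.004]
contact_force: [-0.5, -0.1, -1.7]
finger_gap: 36.0
```

```bash
python3 -m creep '[0,0,0,0,0.5,0,0,0,0,0.5]'; python3 -m creep '[0,0,0,0,0.5]';python3 -m creep '[0,0,0,0,0.5]'
```

```text
time: 3.9
tcp_pos: [628.4, 182.6, 12.0]
orientation: [2.211, 2.211, -0.004]
contact_force: [-0.2, -0.4, 0.1]
finger_gap: 36.5
time: 3.98
tcp_pos: [628.3, 182.6, 12.0]
orientation: [2.211, 2.211, -0.004]
contact_force: [-0.5, 0.1, 0.4]
finger_gap: 36.1
time: 4.07
tcp_pos: [628.4, 182.6, 12.0]
orientation: [2.211, 2.211, -0.004]
contact_force: [0.6, 0.8, 0.1]
finger_gap: 36.0
```

```bash
python3 -m creep '[0,0,0,0,-0.2,0,0,0,0,-0.2,0,-2,4,0,-0.2,0,0,2,0,-0.2,0,0,0,0,-0.2,0,0,0,0,-0.2]';python3 -c "
from h import *
print(tool([625.6,182.6,8]))"
```

```text
time: 4.57
tcp_pos: [626.8, 182.6, 5.8]
orientation: [2.211, 2.211, -0.002]
contact_force: [0.9, 0.7, 0.9]
finger_gap: 56.2
[-0.03610443 -1.178941   -2.17178442]
```

```bash
python3 -m creep '[0,-1,-2,0,-0.2,0,0,0,0,-0.2,0,0,0,0,-0.2,0,0,0,0,0.5,0,0,0,0,0.5,0,0,0,0,0.5,0,0,0,0,0.5,0,0,0,0,0.5,0,0,0,0,0.5,0,0,0,0,0.5]' 30;python3 -c "
from h import *
print(tool([439.6,189.4,100]))"
```

```text
time: 5.4
tcp_pos: [625.7, 182.6, 8.1]
orientation: [2.211, 2.211, -0.002]
contact_force: [-0.9, -0.2, -0.8]
finger_gap: 36.5
[   5.65834324 -185.15111194  -93.82032642]
```

```bash
python3 -m creep '[0,0,-10,0,0.5,0,0,-25,0,0.5,0,0,-30,0,0.5,0,0,-30,0,0.5,0,0,0,0,0.5,0,0,0,0,0.5]'; python3 -m creep '[1,-25,0,0,0.5,1,-30,0,0,0.5,1,-30,0,0,0.5,1,-30,0,0,0.5,1,-30,0,0,0.5,1,-25,0,0,0.5,0,-10,0,0,0.5,0,0,0,0,0.5,0,0,0,0,0.5,0,0,0,0,0.5]';python3 -c "
from h import *
print(tool([439.6,189.4,60]))
cv2.imwrite('pics/w2.png',cams.grab_frame('wrist')[:,:,::-1])"
```

```text
time: 5.9
tcp_pos: [622.3, 183.6, 106.5]
orientation: [2.213, 2.213, -0.01]
contact_force: [-0.3, -0.4, -1.1]
finger_gap: 36.5
time: 6.73
tcp_pos: [429.7, 188.1, 96.5]
orientation: [2.219, 2.216, -0.024]
contact_force: [0.3, 0.5, 0.0]
finger_gap: 36.5
[ 1.83394994 10.18928027 36.44324244]
```

View pics/w2.png

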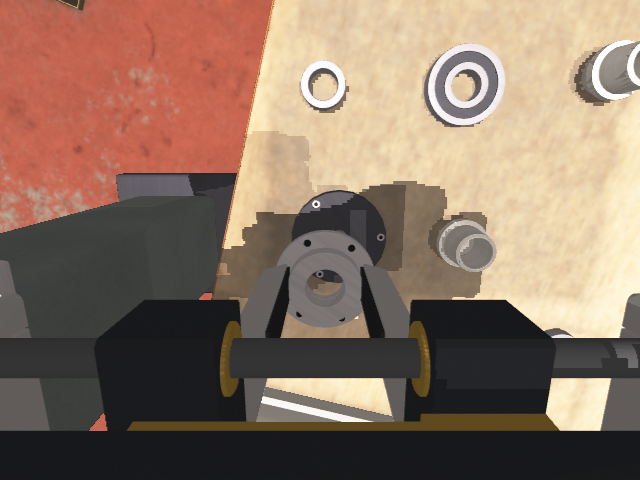

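The wrist view shows the hub centred in the jaws, bore at (325,283), with the mandrel foot at (338,237) beyond and below it. I'm correcting and lowering.

```bash
python3 -m creep '[2,10,0,0,0.5,0,0,0,0,0.5,0,0,0,0,0.5,0,0,0,0,0.5]';python3 - <<'E'
from h import *
print(tool([439.6,189.4,60]))
# reference: hub collar top centre at TCP; where is it, and the post, in the picture
s=manip.state();c=cams.get_calibration('wrist');K,T=np.array(c['mtx']),np.linalg.inv(c['T'])
t=np.array(s['tcp_pos'])
for p in (t+[0,0,8],t-[0,0,8],[439.6,189.4,60],[439.6,189.4,10]):
    q=K@(T@[*p,1])[:3];print(np.round(q[:2]/q[2],1))
cv2.imwrite('pics/w3.png',cams.grab_frame('wrist')[150:350,200:450,::-1].repeat(3,0).repeat(3,1))
E
```

```text
time: 7.12
tcp_pos: [442.9, 189.7, 96.3]
orientation: [2.221, 2.215, -0.024]
contact_force: [0.4, 0.2, -0.8]
finger_gap: 36.6
[ 0.22946697 -3.0716916  36.34864941]
[324.7 286.5]
[324.9 275.4]
[319.8 259.9]
[321.2 239.6]
```

View pics/w3.png

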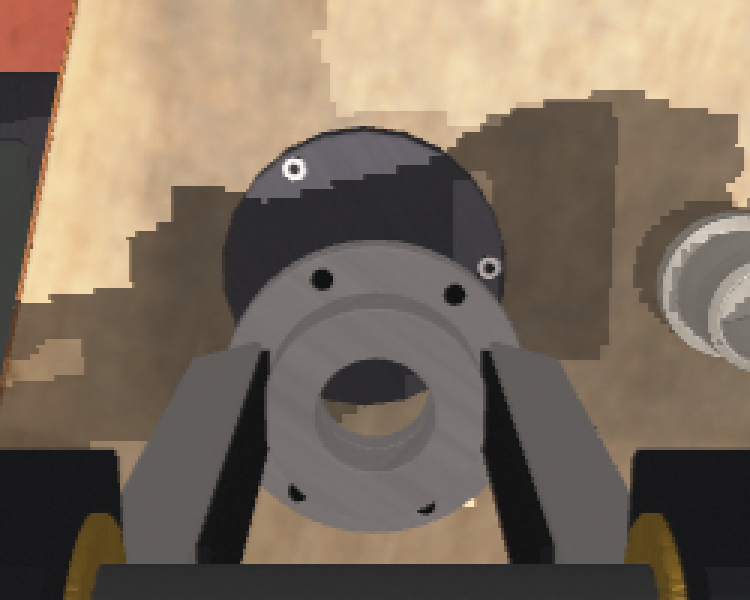

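Foot centre column 321 and collar centre (325,288) agree with the predictions, so only the −3 mm y shift is left before lowering.

```bash
python3 -m creep '[0,-3,0,0,0.5,0,0,20,0,0.5,0,0,0,0,0.5,0,0,0,0,0.5]';python3 -c "
from h import *
print(tool([439.6,189.4,19]))"
```

```text
time: 7.5
tcp_pos: [439.6, 189.4, 76.8]
orientation: [2.221, 2.214, -0.023]
contact_force: [0.1, 0.4, -0.5]
finger_gap: 36.6
[ 0.87112352  0.34186363 57.78585784]
```

```bash
python3 -m creep '[0,0,14,0,0.5,0,0,14,0,0.5,0,0,14,0,0.5,0,0,8,0,0.5,0,0,0,0,0.5,0,0,0,0,0.5]';python3 -c "
from h import *
print(tool([439.6,189.4,18.5]))"
```

```text
time: 8.0
tcp_pos: [441.3, 189.4, 29.7]
orientation: [2.218, 2.212, -0.016]
contact_force: [-0.5, 0.3, 0.5]
finger_gap: 36.9
[ 0.192934   -1.6882231  11.16786368]
```

```bash
python3 -m creep '[0,-1.5,6,0,0.5,0,0,4.5,0,0.5,0,0,0,0,0.5,0,0,0,0,0.5]'; python3 -m creep '[0,0,0,0,0.3,0,0,0,0,-0.2,0,0,0,0,-0.4,0,0,0,0,-0.4,0,0,0,0,-0.4,0,0,0,0,-0.4]'
```

```text
time: 8.33
tcp_pos: [441.6, 189.6, 20.8]
orientation: [2.216, 2.211, -0.01]
contact_force: [-0.5, -0.4, 0.0]
finger_gap: 36.8
time: 8.83
tcp_pos: [443.1, 190.0, 22.4]
orientation: [2.215, 2.21, -0.006]
contact_force: [0.4, -0.1, -0.4]
finger_gap: 64.9
```

```bash
python3 -m creep '[0,0,-20,0,-0.6,0,0,-30,0,-0.6,0,0,-30,0,-0.6,0,0,-10,0,-0.6,30,25,0,0,-0.6,30,25,0,0,-0.6,30,25,0,0,-0.6,10,5,0,0,-0.6,0,0,0,0,-0.6,0,0,0,0,-0.6,0,0,0,0,-0.6]';python3 - <<'E'
from h import *
print(tool([524.7,296.8,60]))
c=cams.get_calibration('wrist');K,T=np.array(c['mtx']),np.linalg.inv(c['T'])
for p in ([524.7,296.8,12],):
    q=K@(T@[*p,1])[:3];print(q[:2]/q[2])
cv2.imwrite('pics/w4.png',cams.grab_frame('wrist')[:,:,::-1])
i=cams.grab_frame('top')[175:325,220:420,::-1]
cv2.imwrite('pics/t2.png',cv2.resize(i,None,fx=4,fy=4,interpolation=cv2.INTER_CUBIC))
E
```

```text
time: 9.75
tcp_pos: [521.6, 293.2, 109.5]
orientation: [2.219, 2.209, -0.015]
contact_force: [0.4, -0.0, -0.6]
finger_gap: 75.3
[ 4.29409093  3.04766914 49.4185613 ]
[328.56949032 231.2625273 ]
```

View pics/w4.png

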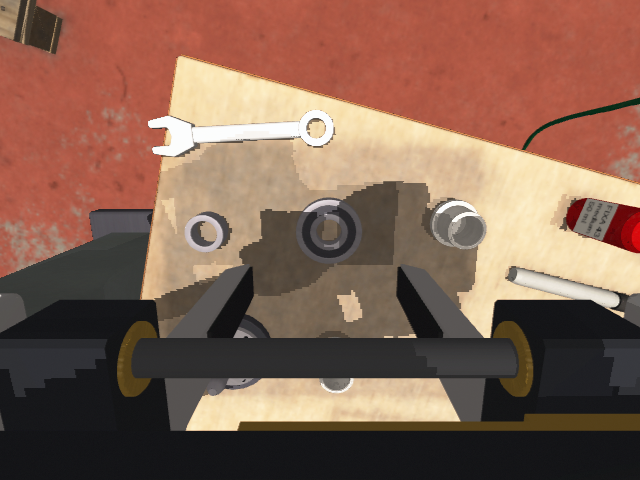

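The bearing centre at (329,231) matches the prediction. Next I check how the hub seated.

View pics/t2.png

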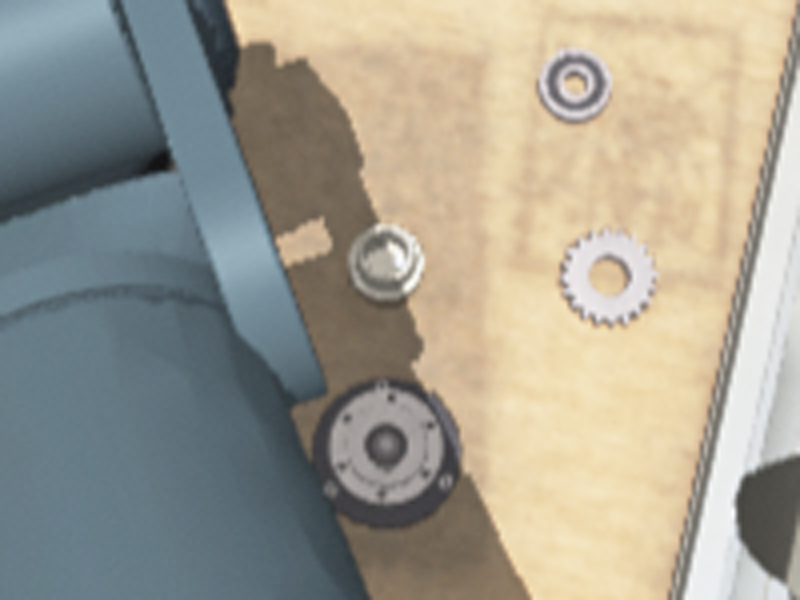

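```bash
python3 -m creep '[4,3,30,0,-0.6,0,0,30,0,-0.6,0,0,25,0,-0.6,0,0,0,0,-0.6,0,0,0,0,-0.6,0,0,0,0,-0.6]';python3 -c "
from h import *
print(tool([524.7,296.8,3]))"
```

```text
time: 10.35
tcp_pos: [524.7, 292.1, 25.8]
orientation: [2.223, 2.202, -0.008]
contact_force: [0.3, -0.4, -0.8]
finger_gap: 75.1
[ 4.98388959 -0.1180074  22.74254514]
```

The top view shows the hub concentric on the post, flange centre about (387,447).

```bash
python3 -m creep '[5,0,8,0,-0.6,0,0,8,0,-0.6,0,0,6,0,-0.6,0,0,0,0,-0.6,0,0,0,0,-0.6,0,0,0,0,-0.6]';python3 -c "
from h import *
print(tool([524.7,296.8,3]))"
```

```text
time: 10.85
tcp_pos: [528.5, 298.4, 7.7]
orientation: [2.221, 2.199, 0.005]
contact_force: [-0.3, -0.8, -0.2]
finger_gap: 75.4
[-1.61743391 -3.87872762  4.6601669 ]
```

```bash
python3 -m creep '[-1.5,-3.5,4,0,-0.6,0,0,0,0,-0.6,0,0,0,0,-0.6,0,0,0,0,-0.6]';python3 -m creep '[0,0,0,0,0.2,0,0,0,0,0.2,0,0,0,0,0.2,0,0,0,0,0.2,0,0,0,0,0.2,0,0,0,0,0.2,0,0,0,0,0.2]'
```

```text
time: 11.18
tcp_pos: [525.1, 297.0, 3.9]
orientation: [2.22, 2.199, 0.007]
contact_force: [0.6, 0.6, 0.1]
finger_gap: 75.4
time: 11.77
tcp_pos: [525.3, 297.0, 4.3]
orientation: [2.22, 2.198, 0.008]
contact_force: [-0.2, -0.5, 0.3]
finger_gap: 50.2
```

```bash
python3 -m creep '[0,0,-10,0,0.2,0,0,-25,0,0.2,0,0,-30,0,0.2,0,0,-30,0,0.2,0,0,0,0,0.2,0,0,0,0,0.2,-20,-16,0,0,0.2,-25,-20,0,0,0.2,-25,-20,0,0,0.2,-20,-16,0,0,0.2,0,0,0,0,0.2,0,0,0,0,0.2]';python3 -m creep '[0,0,0,0,0.2]'; python3 -c "
from h import *
print(tool([439.6,189.4,90]))"
```

```text
time: 12.77
tcp_pos: [442.8, 204.4, 97.2]
orientation: [2.223, 2.204, -0.008]
contact_force: [-0.2, 0.6, -0.7]
finger_gap: 50.0
time: 12.85
tcp_pos: [442.3, 204.3, 96.4]
orientation: [2.224, 2.204, -0.01]
contact_force: [-0.1, -0.5, -1.4]
finger_gap: 50.4
[-14.87164004  -2.55062337   6.53841665]
```

```bash
python3 -m creep '[-15,-2.5,6,0,0.2,0,0,0,0,0.2,0,0,0,0,0.2,0,0,0,0,0.2]'; python3 -c "
from h import *
print(tool([439.6,189.4,31]))"
```

```text
time: 13.18
tcp_pos: [441.4, 191.2, 89.7]
orientation: [2.223, 2.207, -0.009]
contact_force: [0.2, 0.2, -0.2]
finger_gap: 50.3
[-1.15823579 -1.94477769 58.71990452]
```

```bash
python3 -m creep '[-1.5,-2,12,0,0.2,0,0,6,0,0.2,0,0,0,0,0.2,0,0,0,0,0.2]'; python3 -c "
from h import *
print(tool([439.6,189.4,31]))"
```

```text
time: 13.52
tcp_pos: [441.9, 192.1, 72.4]
orientation: [2.22, 2.208, -0.005]
contact_force: [-0.3, 1.0, -1.0]
finger_gap: 50.1
[-2.27840096 -2.52345371 41.36363311]
```

```bash
python3 -m creep '[-2.5,-2.5,0,0,0.2,0,0,0,0,0.2,0,0,0,0,0.2]'; python3 -c "
from h import *
print(tool([439.6,189.4,31]))"
```

```text
time: 13.77
tcp_pos: [440.1, 190.1, 73.3]
orientation: [2.219, 2.208, -0.003]
contact_force: [0.2, 0.3, -0.8]
finger_gap: 50.5
[-0.28789008 -0.73337368 42.31621539]
```

```bash
python3 -m creep '[-0.5,-0.7,10,0,0.2,0,0,10,0,0.2,0,0,10,0,0.2,0,0,5,0,0.2,0,0,0,0,0.2,0,0,0,0,0.2]'; python3 -c "
from h import *
print(tool([439.6,189.4,31]))"
```

```text
time: 14.27
tcp_pos: [439.3, 189.0, 34.5]
orientation: [2.219, 2.208, -0.003]
contact_force: [0.2, -0.2, -1.1]
finger_gap: 50.1
[0.44568644 0.26328646 3.46213219]
```

```bash
python3 -m creep '[0,0,3,0,0.2,0,0,0,0,0.2,0,0,0,0,0.2]'; python3 -m creep '[0,0,0,0,0,0,0,0,0,-0.6,0,0,0,0,-0.6,0,0,0,0,-0.6,0,0,0,0,-0.6,0,0,0,0,-0.6]'
```

```text
time: 14.52
tcp_pos: [439.4, 189.0, 31.0]
orientation: [2.219, 2.208, -0.004]
contact_force: [0.7, -0.2, -0.0]
finger_gap: 50.1
time: 15.02
tcp_pos: [441.3, 189.4, 33.0]
orientation: [2.217, 2.207, 0.002]
contact_force: [0.1, 1.3, -0.4]
finger_gap: 74.9
```

```bash
python3 -m creep '[0,0,-20,0,-0.6,0,0,-30,0,-0.6,0,0,-25,0,-0.6,0,0,0,0,-0.2,30,-4,0,0,-0.2,30,-4,0,0,-0.2,30,-4,0,0,-0.2,10,0,0,0,-0.2,0,0,0,0,-0.2,0,0,0,0,-0.2,0,0,0,0,-0.2]';python3 - <<'E'
from h import *
print(tool([428.7,296.7,60]))
c=cams.get_calibration('wrist');K,T=np.array(c['mtx']),np.linalg.inv(c['T'])
for p in ([428.7,296.7,16],):
    q=K@(T@[*p,1])[:3];print(q[:2]/q[2])
cv2.imwrite('pics/w5.png',cams.grab_frame('wrist')[:,:,::-1])
E
```

```text
time: 15.93
tcp_pos: [428.0, 291.3, 106.7]
orientation: [2.221, 2.203, -0.003]
contact_force: [0.7, -0.1, 0.4]
finger_gap: 56.5
[ 5.88316291  0.31909297 46.68034136]
[324.6893096  231.38900989]
```

View pics/w5.png

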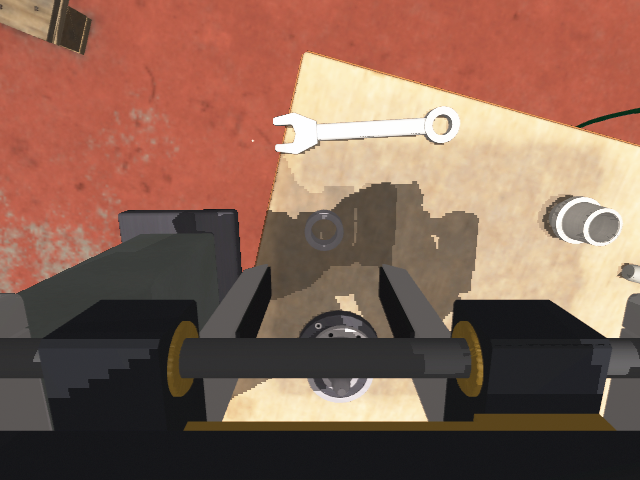

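Sleeve centre at (324,231), as predicted; on the mandrel the bearing is visible around the post at about (340,385).

```bash
python3 -m creep '[5,0,30,0,-0.2,0,0,30,0,-0.2,0,0,20,0,-0.2,0,0,0,0,-0.2,0,0,0,0,-0.2,0,0,0,0,-0.2]';python3 -c "
from h import *
print(tool([428.5,296.7,5]))"
```

```text
time: 16.48
tcp_pos: [432.0, 290.2, 26.0]
orientation: [2.229, 2.192, 0.001]
contact_force: [0.2, 1.3, -0.2]
finger_gap: 56.3
[ 6.6445864  -3.85118961 20.8861287 ]
```

```bash
python3 -m creep '[6,-4,6,0,-0.2,0,0,6,0,-0.2,0,0,4,0,-0.2,0,0,0,0,-0.2,0,0,0,0,-0.2,0,0,0,0,-0.2]';python3 -c "
from h import *
print(tool([428.5,296.7,5]))"
```

```text
time: 16.98
tcp_pos: [431.5, 297.7, 13.3]
orientation: [2.228, 2.189, 0.014]
contact_force: [-0.3, 0.6, 0.6]
finger_gap: 56.2
[-1.01446458 -3.17824402  8.28266359]
```

```bash
python3 -m creep '[-1,-3,6,0,-0.2,0,0,0,0,-0.2,0,0,0,0,-0.2,0,0,2,0,-0.2,0,0,0,0,-0.2,0,0,0,0,-0.2]';python3 -m creep '[0,0,0,0,0.7,0,0,0,0,0.7,0,0,0,0,0.7,0,0,0,0,0.7,0,0,0,0,0.7,0,0,0,0,0.7,0,0,0,0,0.7]'
```

```text
time: 17.48
tcp_pos: [428.7, 296.8, 5.0]
orientation: [2.227, 2.189, 0.015]
contact_force: [-0.8, -0.9, 1.1]
finger_gap: 56.4
time: 18.07
tcp_pos: [428.9, 296.8, 5.1]
orientation: [2.227, 2.189, 0.016]
contact_force: [-0.8, 0.1, -0.4]
finger_gap: 29.3
```

```bash
python3 -m creep '[0,0,-10,0,0.7,0,0,-25,0,0.7,0,0,-30,0,0.7,0,0,-30,0,0.7,0,0,0,0,0.7,0,0,0,0,0.7,-20,2,0,0,0.7,-25,3,0,0,0.7,-30,3,0,0,0.7,-25,3,0,0,0.7,0,0,0,0,0.7,0,0,0,0,0.7]';python3 -m creep '[0,0,0,0,0.7]'; python3 -c "
from h import *
print(tool([439.6,189.4,95]))"
```

```text
time: 19.07
tcp_pos: [432.6, 193.4, 103.7]
orientation: [2.226, 2.195, 0.006]
contact_force: [-1.0, 1.6, -0.6]
finger_gap: 29.3
time: 19.15
tcp_pos: [432.2, 193.3, 103.1]
orientation: [2.228, 2.195, 0.005]
contact_force: [0.2, 0.6, -0.2]
finger_gap: 29.3
[-3.72361326  7.40331637  8.19685219]
```

```bash
python3 -m creep '[-3.7,7.4,15,0,0.7,0,0,0,0,0.7,0,0,0,0,0.7,0,0,0,0,0.7]'; python3 -c "
from h import *
print(tool([439.6,189.4,44]))"
```

```text
time: 19.48
tcp_pos: [438.4, 191.9, 87.0]
orientation: [2.226, 2.2, 0.002]
contact_force: [0.3, -0.9, -1.4]
finger_gap: 29.3
[-2.20093512  0.81894045 43.01749009]
```

```bash
python3 -m creep '[-2.2,1,8,0,0.7,0,0,0,0,0.7,0,0,0,0,0.7,0,0,0,0,0.7]'; python3 -c "
from h import *
print(tool([439.6,189.4,44]))"
```

```text
time: 19.82
tcp_pos: [439.2, 191.1, 79.1]
orientation: [2.223, 2.203, 0.003]
contact_force: [0.3, 0.2, -0.5]
finger_gap: 29.5
[-1.40751764e+00  3.09095624e-02  3.51390099e+01]
```

```bash
python3 -m creep '[-1.5,0,8,0,0.7,0,0,0,0,0.7,0,0,8,0,0.7,0,0,8,0,0.7,0,0,5,0,0.7,0,0,0,0,0.7,0,0,0,0,0.7]'; python3 -c "
from h import *
print(tool([439.6,189.4,44]))"
```

```text
time: 20.4
tcp_pos: [439.3, 189.1, 46.9]
orientation: [2.223, 2.202, 0.003]
contact_force: [0.6, 0.3, -0.4]
finger_gap: 29.3
[0.32398712 0.24741994 2.94738144]
```

```bash
python3 -m creep '[0,0,2.5,0,0.7,0,0,0,0,0.7,0,0,0,0,0.7]'; python3 -m creep '[0,0,0,0,0.4,0,0,0,0,-0.2,0,0,0,0,-0.2,0,0,0,0,-0.2,0,0,0,0,-0.2,0,0,0,0,-0.2]'; python3 -m creep '[0,0,-20,0,-0.4,0,0,-25,0,-0.4,0,0,-15,0,-0.4,0,0,0,0,-0.5,-25,20,0,0,-0.5,-30,25,0,0,-0.5,-30,25,0,0,-0.5,-15,10,0,0,-0.5,0,0,0,0,-0.5,0,0,0,0,-0.5,0,0,0,0,-0.5]';python3 - <<'E'
from h import *
print(tool([521.8,80.8,60]))
c=cams.get_calibration('wrist');K,T=np.array(c['mtx']),np.linalg.inv(c['T'])
for p in ([521.8,80.8,12],[439.6,189.4,54]):
    q=K@(T@[*p,1])[:3];print(q[:2]/q[2])
cv2.imwrite('pics/w6.png',cams.grab_frame('wrist')[:,:,::-1])
E
```

```text
time: 20.65
tcp_pos: [439.4, 189.1, 44.1]
orientation: [2.223, 2.203, 0.003]
contact_force: [-0.2, 0.1, -0.5]
finger_gap: 29.6
time: 21.15
tcp_pos: [440.7, 189.3, 45.5]
orientation: [2.222, 2.201, 0.007]
contact_force: [0.4, 0.2, 0.3]
finger_gap: 55.6
time: 22.07
tcp_pos: [519.2, 85.8, 104.4]
orientation: [2.221, 2.207, 0.002]
contact_force: [0.2, 0.5, 0.5]
finger_gap: 70.7
[-4.71859108  2.25899314 44.44199607]
[327.14134718 244.44660107]
[187.95088917  86.26816952]
```

View pics/w6.png

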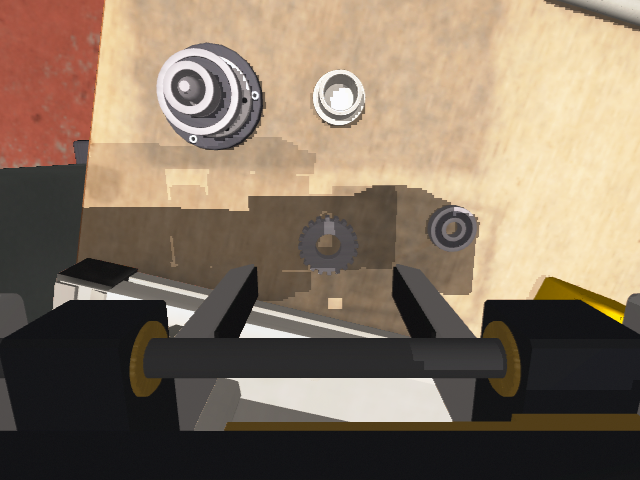

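The stack looks good: sleeve top at (188,87) against a predicted (188,86). The gear at (328,244) is also as predicted, so I'm descending on it.

```bash
python3 -m creep '[-4.5,2.5,25,0,-0.5,0,0,25,0,-0.5,0,0,22,0,-0.5,0,0,0,0,-0.5,0,0,0,0,-0.5,0,0,0,0,-0.5]';python3 -c "
from h import *
print(tool([522.2,80.8,4]))"
```

```text
time: 22.62
tcp_pos: [519.1, 87.2, 30.9]
orientation: [2.21, 2.218, 0.004]
contact_force: [0.2, -0.1, 0.7]
finger_gap: 70.5
[-6.28897956  2.84205632 26.97968452]
```

```bash
python3 -m creep '[-6,3,8,0,-0.5,0,0,0,0,-0.5,0,0,8,0,-0.5,0,0,6,0,-0.5,0,0,0,0,-0.5,0,0,0,0,-0.5,0,0,0,0,-0.5]';python3 -c "
from h import *
print(tool([522.2,80.8,4]))"
```

```text
time: 23.2
tcp_pos: [526.0, 81.1, 11.6]
orientation: [2.204, 2.215, 0.012]
contact_force: [0.3, -0.4, -0.3]
finger_gap: 70.8
[-0.27573161 -3.90779857  7.54974432]
```

```bash
python3 -m creep '[0,-3.7,5,0,-0.5,0,0,0,0,-0.5,0,0,0,0,-0.5,0,0,2,0,-0.5,0,0,0,0,-0.5,0,0,0,0,-0.5]';python3 -m creep '[0,0,0,0,0.3,0,0,0,0,0.3,0,0,0,0,0.3,0,0,0,0,0.3,0,0,0,0,0.3,0,0,0,0,0.3,0,0,0,0,0.3]'
```

```text
time: 23.7
tcp_pos: [522.2, 81.1, 4.2]
orientation: [2.204, 2.215, 0.013]
contact_force: [-0.7, 0.3, 0.2]
finger_gap: 70.4
time: 24.28
tcp_pos: [522.5, 81.1, 4.4]
orientation: [2.204, 2.214, 0.014]
contact_force: [0.5, -0.0, 0.1]
finger_gap: 46.1
```

```bash
python3 -m creep '[0,0,-10,0,0.3,0,0,-25,0,0.3,0,0,-35,0,0.3,0,0,-30,0,0.3,0,0,0,0,0.3,0,0,0,0,0.3,20,-16,0,0,0.3,25,-20,0,0,0.3,25,-20,0,0,0.3,22,-16,0,0,0.3,0,0,0,0,0.3,0,0,0,0,0.3]';python3 -m creep '[0,0,0,0,0.3]'; python3 -c "
from h import *
print(tool([439.6,189.4,85]))"
```

```text
time: 25.28
tcp_pos: [441.2, 175.3, 103.6]
orientation: [2.212, 2.215, 0.002]
contact_force: [0.3, -1.0, -0.6]
finger_gap: 46.0
time: 25.37
tcp_pos: [440.5, 175.2, 102.6]
orientation: [2.212, 2.216, -0.001]
contact_force: [-0.2, -0.5, -0.2]
finger_gap: 46.1
[14.33132402 -0.96284407 17.53532119]
```

```bash
python3 -m creep '[14,-1,17,0,0.3,0,0,0,0,0.3,0,0,0,0,0.3,0,0,0,0,0.3]'; python3 -c "
from h import *
print(tool([439.6,189.4,59]))"
```

```text
time: 25.7
tcp_pos: [441.3, 186.5, 84.4]
orientation: [2.216, 2.213, -0.004]
contact_force: [-0.1, -0.0, -0.7]
finger_gap: 46.0
[ 3.1412114  -1.81058901 25.34729174]
```

```bash
python3 -m creep '[3,-2,8,0,0.3,0,0,0,0,0.3,0,0,0,0,0.3,0,0,0,0,0.3]'; python3 -c "
from h import *
print(tool([439.6,189.4,59]))"
```

```text
time: 26.03
tcp_pos: [441.0, 187.9, 76.8]
orientation: [2.218, 2.208, -0.001]
contact_force: [0.1, -0.4, -0.8]
finger_gap: 46.2
[ 1.7017015  -1.55609166 17.78919218]
```

```bash
python3 -m creep '[1.7,-1.5,5,0,0.3,0,0,0,0,0.3,0,0,0,0,0.3,0,0,4,0,0.3,0,0,4,0,0.3,0,0,0,0,0.3,0,0,0,0,0.3]'; python3 -c "
from h import *
print(tool([439.6,189.4,59]))
cv2.imwrite('pics/w7.png',cams.grab_frame('wrist')[150:350,200:450,::-1].repeat(3,0).repeat(3,1))"
```

```text
time: 26.62
tcp_pos: [440.0, 189.6, 63.1]
orientation: [2.217, 2.208, 0.0]
contact_force: [-0.2, -0.5, -0.8]
finger_gap: 46.0
[-0.1169378  -0.43891851  4.12007126]
```

View pics/w7.png

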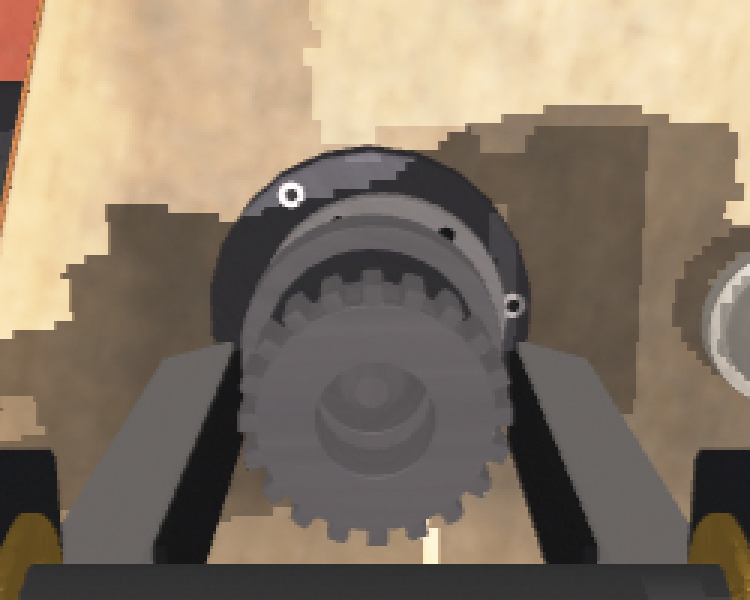

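The post tip at crop (372,392) lies inside the gear bore, centred sideways. I'm lowering the last 3.5 mm and releasing.

```bash
python3 -m creep '[0,0,3.5,0,0.3,0,0,0,0,0.3,0,0,0,0,0.3]'; python3 -m creep '[0,0,0,0,0.1,0,0,0,0,-0.5,0,0,0,0,-0.5,0,0,0,0,-0.5,0,0,0,0,-0.5,0,0,0,0,-0.5]'; python3 -m creep '[0,0,-15,0,-0.5,0,0,-25,0,-0.5,0,0,-25,0,-0.5,0,0,0,0,-0.5,-30,0,0,0,-0.5,-30,0,0,0,-0.5,-30,0,0,0,-0.5,0,0,0,0,-0.5,0,0,0,0,-0.5,0,0,0,0,-0.5]';python3 - <<'E'
from h import *
c=cams.get_calibration('wrist');K,T=np.array(c['mtx']),np.linalg.inv(c['T'])
for p in ([439.6,189.4,66],[439.6,189.4,60]):
    q=K@(T@[*p,1])[:3];print(q[:2]/q[2])
cv2.imwrite('pics/w8.png',cams.grab_frame('wrist')[:,:,::-1])
i=cams.grab_frame('scene')[170:350,180:420,::-1]
cv2.imwrite('pics/s2.png',cv2.resize(i,None,fx=3,fy=3,interpolation=cv2.INTER_CUBIC))
E
```

```text
time: 26.92
tcp_pos: [440.1, 189.5, 59.3]
orientation: [2.217, 2.208, 0.0]
contact_force: [-0.2, -0.2, -0.6]
finger_gap: 46.1
time: 27.42
tcp_pos: [440.8, 189.7, 60.1]
orientation: [2.217, 2.207, 0.003]
contact_force: [0.0, -1.5, -0.7]
finger_gap: 70.2
time: 28.25
tcp_pos: [438.6, 97.6, 126.1]
orientation: [2.215, 2.21, 0.001]
contact_force: [0.1, -0.1, -0.6]
finger_gap: 70.9
[325.05237003 107.92525901]
[324.95183708 108.91359737]
```

View pics/w8.png

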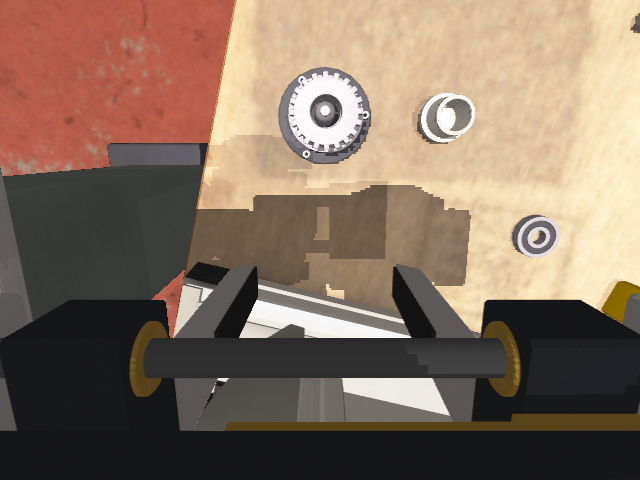

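View pics/s2.png

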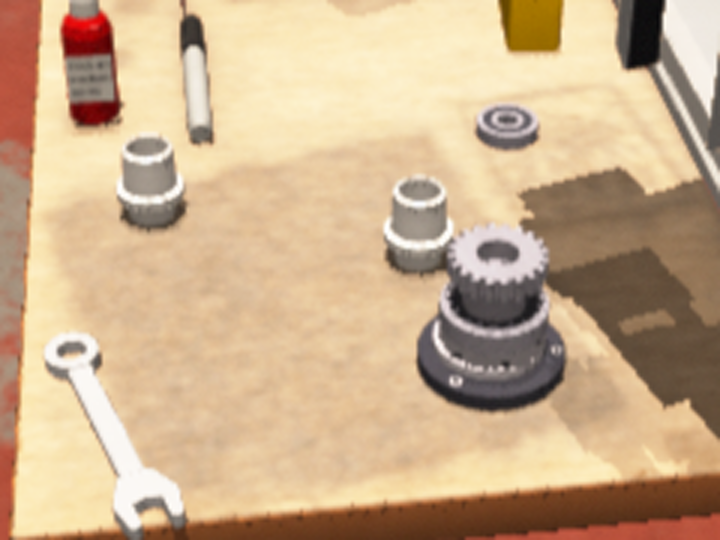

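The gear lies flat at wrist (326,111), within about 2 mm of the axis. The scene view shows the full level stack, with the cups and small bearing still standing.

```bash
python3 -c "
from bench import order
print(order.job_done())"
```

```text
the job is handed in; nothing more can be done
None
```

The stack is built on the mandrel post in the required order: flanged hub (flange down), large bearing, spacer sleeve, then gear. I handed the job in at about 28 s of the 88 s limit; no verdict was returned.

- **Stack:** The last wrist view puts the gear about 2 mm from the post axis, against the 8 mm allowed. The last scene view shows all four parts seated and level. I judged heights and tilt from the pictures and did not measure them.
- **Robot:** The gripper was open and clear of the stack at the end, with contact force at noise level (below 1 N).
- **Other parts:** The small bearing and both cups appear upright and unmoved. I did not measure their positions again.
- **Disagreements:**
  - The finger gap read about 1 to 2 mm below the true size of every part it held. I took this as sensor bias.
  - The first closing on the hub was 4 mm too high, so I opened, lowered and gripped it again.

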